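# Uncover the probe port on the sample incubator

## Task

Swivel the blue cover on top of the white incubator sideways around its pivot screw until the round probe port beneath it is completely uncovered, and leave it open. Keep the yellow cover closed over its own port, and leave the small amber bottle standing where it is.

Things in the scene. Friction and masses are not known exactly. Their poses are not given: they have to be found in the camera images.
- blue_cover (a joint): Angle of the blue cover: 0 = over its port (starts at 0 to 0.1), grows counter-clockwise seen from above, stop at 1.6; the port is clear beyond 0.83. A flat plate 5 mm thick: disc 60 mm across, 26 mm wide arm to a steel pivot screw (16 mm head, 4 mm high) 62 mm from the disc's centre. The black port is 40 mm across. About 2 N at the knob turns it; no spring, it stays where left.
- blue_cover_knob (a point): Middle of the black upright knob (20 mm across, 30 mm tall) on the blue disc's centre. Knob top 15 mm above this point, plate's upper face 15 mm below, incubator's flat top 31 mm below. Frame turns with the cover: z up, +x points to the pivot screw 62 mm away; as the cover opens, the knob moves along its own -y, round the screw.
- yellow_cover (a joint): Angle of the yellow cover, which has the same shape, size and opening direction, over a second port on the same top; its knob is 180 mm from the blue one's when both are closed, to the left or the right of it. Starts at 0 to 0.05 and is to stay closed.
- bottle: Loose amber bottle, 36 mm across, 85 mm tall, about 90 g, on the incubator's top near the far edge, always over 110 mm from the blue knob's path; a tin (52 mm across, 45 mm tall) stands beside it. Origin: centre of its underside, z up. The incubator is a white box 340 mm deep, 440 wide, 160 tall, fixed on the bench, front to the robot.
Things that resemble listed ones, but are neither listed nor needed, are in the scene too. There is more than one size of the bottle; the job needs the smaller.

How it is judged:
By the outcome, as a careful person would: the job done as asked, in the order asked, and still so for the second after the job is handed in, with the robot touching nothing.
It also fails if it takes over 32 s, if anything falls off the work surface, if the arm or the gripper's body presses on something with over 40 N, if the wrist force passes 120 N, or if a joint passes its speed limit or range.

## Robot

A 6-joint arm with a two-finger parallel gripper is mounted at the origin on the work surface. World frame = base frame: x ahead of the robot, y to its left, z up, the work surface at z = 0. Lengths are in m, angles in rad, forces in N, time in s.
With the tool pointing down it reaches from about 0.275 to 0.75 m from the base axis. Payload 10.2 kg.
Tool frame: the origin (TCP) lies at the very end of the fingers, on their centre line; the grasp point (between the pads) lies 19 mm behind it; z points along the fingers, x is the direction in which the jaws open and shut, and the axes are right-handed (so a half turn about z gives the same grasp; the last joint's range is limited). The gripper opens to 85 mm and grips with 20 to 120 N. Pads are 22 mm wide; open, the fingers measure 114 mm over their backs; the gripper's body (76 mm by 85 mm) begins 54 mm behind the grasp point. The pads swing forward as they close: fully open they stand 13 mm farther back than shut.
Start: joints at [1.065, 0.313, 1.498, -0, 1.331, -0.223], TCP at [0.147, 0.504, 0.231] pointing down, gripper open.
Joint ranges: [-2.94, 2.94], [-0.97, 2.17], [0.19, 2.56], [-1.23, 4.37], [0.02, 3.11], [-2.88, 2.88]. Speed limits (rad/s): [2.39, 2.39, 3.01, 3.14, 3.14, 3.14].

## Interface

Orientations are given as a 3x3 rotation matrix whose columns are the frame's x, y, z axes.
In Python, from station import state, snapshot, close_job, regions_of gives the robot as it stands.
- The arm moves only by the tool send_rows, never from a script. Its argument "deltas" is one flat list of numbers, 7 for each row, row after row: the turn, a rotation vector about the world's x, y, z in degrees, then the shift along the world's x, y, z in cm, then the opening, from -1 (shut) to 1 (fully open). A call has 1 to 20 rows; each row is the pose to reach, as a shift and turn from the pose commanded when the call began; what a row does not reach only later rows make up. A row lasts 1/10 s, in which the tool goes at most 50 mm and 8.59 degrees, less where a joint would pass 70% of its speed; a pose out of reach is approached as far as the arm can. A call with a gripper value outside its range is refused whole. The fingers move at their own pace and stop on an object; the grip force is fixed at half the most. Time passes only in rows, so rows that repeat a pose let the fingers close. It gives the time, the measured TCP pose, the force and the opening at its end, in the units of the state.
- state(): the state, without advancing time (a new reading comes with each control period).
- snapshot(name): name is "side" or "top"; returns a dict with "image" (400x640x3 uint8, red, green, blue), "fovy" (degrees; the focal length in pixels is half the picture's height over the tangent of half this angle, whatever the lens; pixels are square), "cx", "cy" (the principal point, pixels), "k1" (the pictures are not rectified: a ray, as slopes to the right and down, at radius r is drawn at 1 + k1 r^2 times it, then the intrinsics apply), "R" (3x3) and "t" (3): a world point X has camera coordinates R X + t. Camera axes: x right, y down, z forward; pixel columns grow to the right and rows downward; lengths in m; the calibration is good to about 2 mm. A picture is of the moment at which its call begins. There is no depth.
- close_job(): hands the job in, once; it reports no verdict.
Trained networks look in the newest picture that a camera, given by its name, has taken for a name from the list of things; names that differ only in an ending like _2 or _b are one class to them, and where a whole thing is asked for, a point or a joint stands for the part that bears it (a point fixed in the world has none). Each returns a list of dicts, best first, with "p" (0 to 1); they miss things now and then, are a little off and sometimes report something else, mostly with a low value. They report only what shows in the picture. A call takes as long as a camera call. They do not tell look-alikes from the thing itself.
- regions_of(name, camera): "pixels" (400x640 bool, what is visible of it) and "rect" ([left, top, width, height] in pixels, round what is visible of it).
The state is a dict: "clock": time; "joint_positions": joint angles; "joint_velocities": joint speeds; "tau": joint torques, N m; "eef_pos": TCP position; "tool_rot": TCP orientation; "force": force on the tool from outside, world axes, zero at the start; "wrist_torque": the same for the moment, N m; "finger_gap": finger opening in m.
Only numpy, scipy, OpenCV 4.12 (cv2) and the standard library are available. Lean on these libraries where they do the work, as an engineer would, in place of code of your own. Each camera call takes 0.05 s, during which the arm holds its last target.

## Working session

There is one attempt and no reset: what is moved stays moved. The work goes in short steps, Python scripts to look and compute and a tool call to move; the robot and the scene stay as the last step left them, time stands still between calls to the robot, and variables do not carry over. Pictures are saved under pics/ and viewed, and the job is handed in when it is done.

Besides the shell and the picture viewer there is one more tool, called after ">>>" by a JSON object that holds its "op" and its "data", one argument or row to a line. send_rows: Moves the arm, as the interface text tells. Its arguments: {"type":"object","properties":{"deltas":{"type":"array"}},"required":["deltas"]}

```bash
mkdir -p pics; ls; cat > h.py <<'E'
import numpy as np, cv2
from station import state, snapshot, regions_of
def K(s):
    f=200/np.tan(np.radians(s['fovy'])/2); return f
def ray(s,u,v):
    f=K(s); d=np.array([(u-s['cx'])/f,(v-s['cy'])/f]); x=d.copy()
    for _ in range(50): x=d/(1+s['k1']*(x@x))
    R=np.array(s['R']);t=np.array(s['t'])
    return -R.T@t, R.T@np.array([x[0],x[1],1.])
def atz(s,u,v,z):
    o,d=ray(s,u,v); return o+d*(z-o[2])/d[2]
def proj(s,X):
    c=np.array(s['R'])@np.array(X)+np.array(s['t']); x=c[:2]/c[2]; x=x*(1+s['k1']*(x@x)); return K(s)*x+[s['cx'],s['cy']]
def tri(a,b):
    A=np.zeros((3,3));B=np.zeros(3)
    for o,d in(a,b):
        d=d/np.linalg.norm(d);P=np.eye(3)-np.outer(d,d);A+=P;B+=P@o
    X=np.linalg.solve(A,B); return X
def save(s,n): cv2.imwrite('pics/'+n,np.array(s['image'])[:,:,::-1])
E
python3 - <<'E'
from h import *
st=state();print(st['clock'],st['eef_pos'],st['tool_rot'],st['finger_gap'])
for n in('side','top'):
    s=snapshot(n);save(s,n+'0.png');print(n,s['k1'],s['fovy'],s['cx'],s['cy'],(-np.array(s['R']).T@np.array(s['t'])).round(3))
    for k in('blue_cover','blue_cover_knob','yellow_cover','bottle'):
        for r in regions_of(k,n):
            ys,xs=np.nonzero(r['pixels']);print(k,round(r['p'],2),np.round(r['rect']),xs.mean().round(1),ys.mean().round(1))
E
```

```text
pics
0.0 [0.14637345 0.50391398 0.23072526] [[ 2.79026877e-01  9.60283080e-01 -6.39531882e-04]
 [ 9.60282447e-01 -2.79027453e-01 -1.14097274e-03]
 [-1.27410376e-03 -2.95769182e-04 -9.99999145e-01]] 0.08565693009647933
side 0.014410388707724077 54.916745870588045 321.86918272735704 197.22049344207605 [0.426 0.492 0.624]
blue_cover 0.83 [336. 207.  62.  48.] 371.3 230.5
blue_cover_knob 0.56 [334. 206.  64.  47.] 370.8 229.8
yellow_cover 0.78 [404. 154.  56.  35.] 435.8 171.0
bottle 0.77 [268. 143.  25.  50.] 278.2 168.8
bottle 0.55 [231. 173.  17.  20.] 237.8 182.4
top -0.09746647457062733 54.48222654658704 326.3260174753339 199.5247545421865 [0.6   0.086 0.85 ]
blue_cover 0.77 [287. 239.  32.  60.] 303.8 272.9
blue_cover 0.6 [305. 157.  24.  23.] 316.0 167.6
blue_cover_knob 0.64 [287. 238.  31.  60.] 303.8 273.0
yellow_cover 0.68 [386. 262.  35.  59.] 403.8 295.6
bottle 0.96 [314. 114.  20.  31.] 323.6 130.4
bottle 0.95 [306. 156.  21.  26.] 315.8 167.8
```

View pics/side0.png

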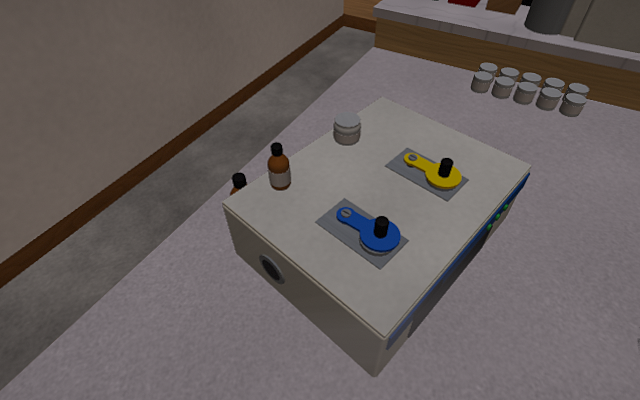

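View pics/top0.png

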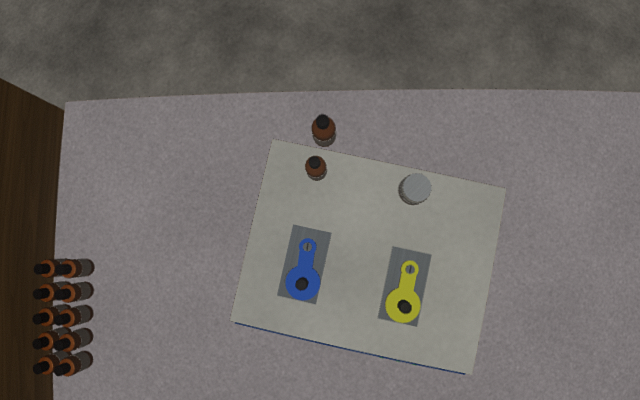

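```bash
python3 -c "
import cv2
a=cv2.imread('pics/side0.png')[130:270,220:480];cv2.imwrite('pics/s0z.png',cv2.resize(a,None,fx=3,fy=3,interpolation=2))
a=cv2.imread('pics/top0.png')[100:330,230:440];cv2.imwrite('pics/t0z.png',cv2.resize(a,None,fx=2.6,fy=2.6,interpolation=2))"
```

```text
(no output)
```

View pics/s0z.png

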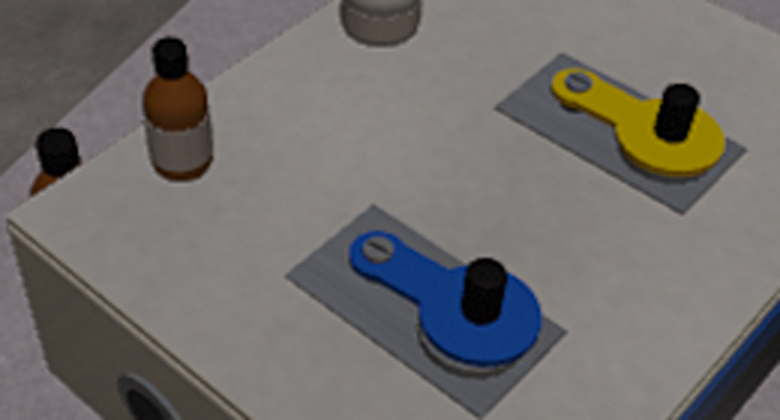

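View pics/t0z.png

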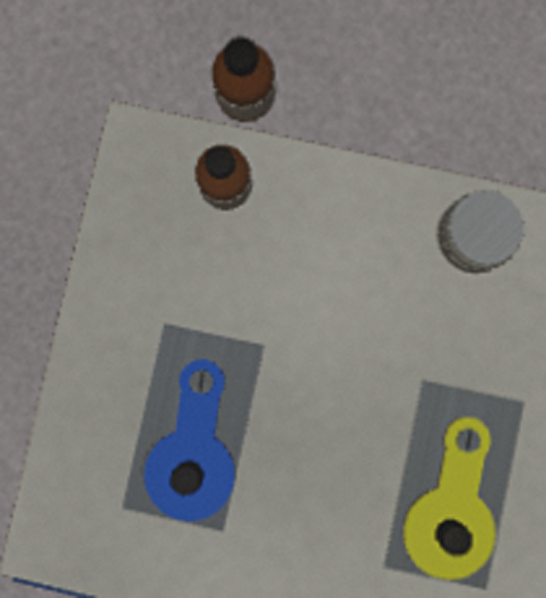

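The side view shows the blue cover with its knob top at about (382,219) and its screw at (346,213). The yellow cover is at the right, near (446,162). In the top view the blue knob is at about (301.5,283.5), its screw at (307.5,247), and the yellow cover is to the right. The small bottle stands on the incubator at about (316,168), and the larger one is behind it on the bench.

```bash
python3 - <<'E'
from h import *
s=snapshot('side');t=snapshot('top')
def T(n,a,b):
    X=tri(ray(s,*a),ray(t,*b));print(n,X.round(4),(proj(s,X)-a).round(1),(proj(t,X)-b).round(1));return X
z=lambda x,y:(220+x/3,130+y/3); w=lambda x,y:(230+x/2.6,100+y/2.6)
k=T('knobtop',z(487,267),w(186,475)); p=T('screw',z(378,248),w(201,381.5))
T('yk',z(683,93),w(455,535));T('ys',z(579,80),w(468,440))
T('bottlecap',z(171,47),w(219,160)); T('tin',z(380,0),w(485,230))
d=p-k;print(np.linalg.norm(d[:2]),np.degrees(np.arctan2(d[1],d[0])))
# box corner
for c in((112,102),(5,574)):print(atz(t,*w(*c),0.16).round(3))
zz=p[2]-.003
print(t['R'])
E
```

```text
knobtop [0.5345 0.1463 0.2072] [-1.1 -0.1] [0.3 0.9]
screw [0.594  0.1389 0.1794] [-0.2 -0. ] [0.1 0.2]
yk [ 0.4943 -0.0221  0.2057] [-1.4  0. ] [0.4 1.3]
ys [ 0.5532 -0.0361  0.1797] [-0.3 -0. ] [0.1 0.3]
bottlecap [0.7284 0.1216 0.2443] [-0.6 -0.1] [0.3 0.5]
tin [ 0.6932 -0.0528  0.1749] [0.1 0. ] [-0.  -0.1]
0.05991906827106093 -7.0705478159172435
[0.791 0.202 0.16 ]
[0.465 0.275 0.16 ]
[[-0.0121169  -0.99948789 -0.02961645]
 [-0.9936258   0.01535503 -0.11167806]
 [ 0.11207563  0.02807447 -0.99330301]]
```

>>> {"op": "send_rows", "data": {
  "deltas": [0,0,0,0,0,2,-1,0,0,9,39.2,-31.8,2,-1,0,0,9,39.2,-31.8,2,-1,0,0,9,39.2,-31.8,2,-1,0,0,9,39.2,-31.8,2,-1,0,0,9,39.2,-31.8,2,-1,0,0,9,39.2,-31.8,2,-1,0,0,9,39.2,-31.8,2,-1,0,0,9,39.2,-31.8,2,-1,0,0,9,39.2,-31.8,2,-1,0,0,9,39.2,-31.8,2,-1,0,0,9,39.2,-31.8,2,-1,0,0,9,39.2,-31.8,2,-1,0,0,9,39.2,-31.8,2,-1,0,0,9,39.2,-31.8,2,-1,0,0,9,39.2,-31.8,2,-1]
}}

```text
clock: 2.2
eef_pos: [0.5378, 0.1872, 0.2517]
tool_rot: [[0.124, 0.992, 0.0], [0.992, -0.124, 0.0], [0.0, 0.0, -1.0]]
force: [0.0, -0.4, 0.2]
finger_gap: -0.0001
```

>>> {"op": "send_rows", "data": {
  "deltas": [0,0,0,0,0,-3,-1,0,0,0,0,0,-5,-1,0,0,0,0,0,-6.2,-1,0,0,0,0,0,-6.2,-1,0,0,0,0,0,-6.2,-1]
}}

```text
clock: 2.7
eef_pos: [0.5387, 0.1864, 0.1902]
tool_rot: [[0.125, 0.992, 0.001], [0.992, -0.125, 0.0], [0.0, 0.001, -1.0]]
force: [0.3, -0.9, 0.4]
finger_gap: -0.0
```

```bash
python3 - <<'E'
from h import *
s=snapshot('side');t=snapshot('top');a=s['image'][110:290,260:500][:,:,::-1];b=t['image'][180:360,220:460][:,:,::-1]
st=state();print(st['clock'],st['eef_pos'],st['force'])
cv2.imwrite('pics/p1.png',np.hstack([cv2.resize(np.array(x),(400,300)) for x in(a,b)]))
E
```

```text
2.8 [0.5389559  0.18634792 0.19055018] [-0.14647318  0.44277281  0.53735623]
```

View pics/p1.png

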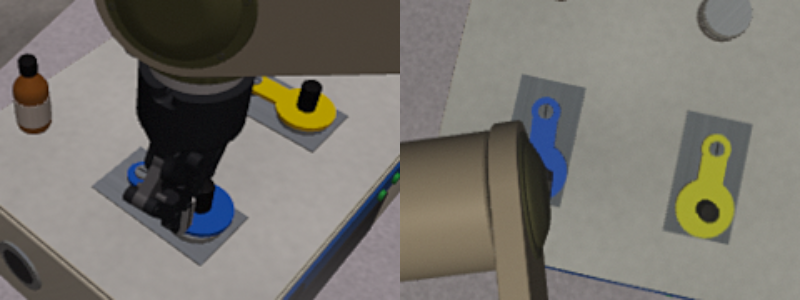

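The finger stands beside the blue knob, with clearance on its +y side. The yellow cover and the bottle are untouched. Next I compute the arc.

```bash
python3 - <<'E'
import numpy as np
S=np.array([.594,.139]);K=np.array([.533,.146]);n=np.array([.12,.99]);P0=K+n*.040
for i in range(0,20):
    c=[.034,.028,.024][min(i,2)]; f=max(0,(i-2))*69/17; a=np.radians(f);R=np.array([[np.cos(a),-np.sin(a)],[np.sin(a),np.cos(a)]])
    print(i,round(f,1),((S+R@(K-S+n*c)-P0)*100).round(1))
E
```

```text
0 0.0 [-0.1 -0.6]
1 0.0 [-0.1 -1.2]
2 0.0 [-0.2 -1.6]
3 4.1 [-0.4 -2. ]
4 8.1 [-0.6 -2.4]
5 12.2 [-0.7 -2.9]
6 16.2 [-0.8 -3.3]
7 20.3 [-0.9 -3.8]
8 24.4 [-0.9 -4.3]
9 28.4 [-1.  -4.7]
10 32.5 [-0.9 -5.2]
11 36.5 [-0.9 -5.6]
12 40.6 [-0.8 -6.1]
13 44.6 [-0.7 -6.6]
14 48.7 [-0.5 -7. ]
15 52.8 [-0.3 -7.4]
16 56.8 [-0.1 -7.8]
17 60.9 [ 0.1 -8.2]
18 64.9 [ 0.4 -8.6]
19 69.0 [ 0.7 -9. ]
```

>>> {"op": "send_rows", "data": {
  "deltas": [0,0,0,-0.1,-0.6,0,-1,0,0,0,-0.1,-1.2,0,-1,0,0,0,-0.2,-1.6,0,-1,0,0,4,-0.4,-2.0,0,-1,0,0,8,-0.6,-2.4,0,-1,0,0,12,-0.7,-2.9,0,-1,0,0,16,-0.8,-3.3,0,-1,0,0,20,-0.9,-3.8,0,-1]
}}

```text
clock: 3.6
eef_pos: [0.5292, 0.1481, 0.1895]
tool_rot: [[-0.224, 0.975, -0.0], [0.975, 0.224, 0.001], [0.001, -0.0, -1.0]]
force: [-1.0, 1.5, -0.0]
finger_gap: 0.0
```

```bash
python3 - <<'E'
from h import *
s=snapshot('side');t=snapshot('top');a=s['image'][110:290,260:500][:,:,::-1];b=t['image'][180:360,220:460][:,:,::-1]
st=state();print(st['clock'],st['eef_pos'],st['force'])
cv2.imwrite('pics/p2.png',np.hstack([cv2.resize(np.array(x),(400,300)) for x in(a,b)]))
E
```

```text
3.7 [0.52938813 0.14765475 0.18950164] [-0.84497205 -0.24323417  0.11767473]
```

View pics/p2.png

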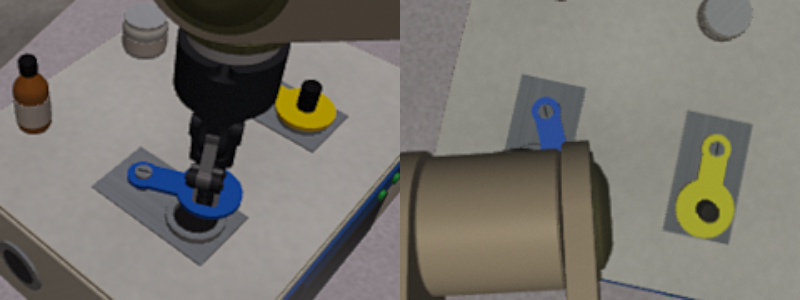

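The cover has turned about 20° and the port is starting to show. I'll continue along the arc.

>>> {"op": "send_rows", "data": {
  "deltas": [0,0,4,0,-0.5,0,-1,0,0,8,-0.1,-0.9,0,-1,0,0,12,0,-1.4,0,-1,0,0,16,0,-1.8,0,-1,0,0,20,0.1,-2.3,0,-1,0,0,24,0.2,-2.8,0,-1,0,0,28,0.4,-3.2,0,-1,0,0,32,0.6,-3.6,0,-1,0,0,36,0.8,-4.0,0,-1,0,0,40,1.0,-4.4,0,-1,0,0,44,1.3,-4.8,0,-1,0,0,48,1.6,-5.2,0,-1,0,0,48,1.6,-5.2,0,-1]
}}

```text
clock: 5.0
eef_pos: [0.5456, 0.0957, 0.1892]
tool_rot: [[-0.872, 0.489, -0.0], [0.489, 0.872, -0.0], [0.0, -0.0, -1.0]]
force: [-0.3, 0.2, 0.4]
finger_gap: -0.0001
```

```bash
python3 - <<'E'
from h import *
s=snapshot('side');t=snapshot('top');a=s['image'][110:290,260:500][:,:,::-1];b=t['image'][180:360,220:460][:,:,::-1]
st=state();print(st['clock'],st['eef_pos'],st['force'])
cv2.imwrite('pics/p3.png',np.hstack([cv2.resize(np.array(x),(400,300)) for x in(a,b)]))
E
```

```text
5.1 [0.54558349 0.09611706 0.18929681] [-0.28381302 -1.02626138  0.75985035]
```

View pics/p3.png

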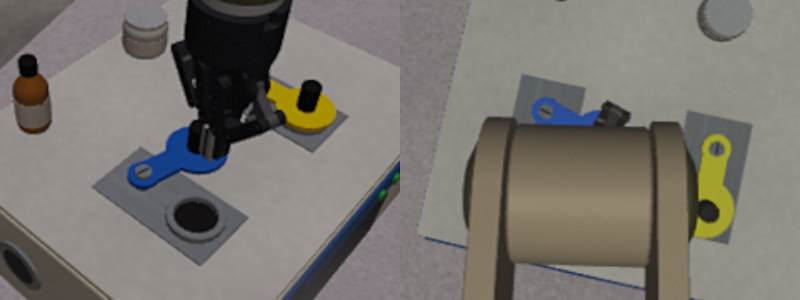

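The port is fully visible. I'll back off, lift, and move clear.

>>> {"op": "send_rows", "data": {
  "deltas": [0,0,0,-1.2,0.7,0,-1,0,0,0,-2.2,1.2,0,-1,0,0,0,-2.2,1.2,3,-1,0,0,0,-2.2,1.2,7,-1,0,0,0,-2.2,1.2,9,-1,0,0,0,-10,10,9,-1,0,0,0,-20,25,9,-1,0,0,0,-30,35,9,-1,0,0,0,-30,35,9,-1,0,0,0,-30,35,9,-1,0,0,0,-30,35,9,-1,0,0,0,-30,35,9,-1,0,0,0,-30,35,9,-1,0,0,0,-30,35,9,-1,0,0,0,-30,35,9,-1,0,0,0,-30,35,9,-1]
}}

```text
clock: 6.7
eef_pos: [0.2449, 0.4463, 0.2792]
tool_rot: [[-0.873, 0.487, 0.0], [0.487, 0.873, -0.0], [-0.0, -0.0, -1.0]]
force: [-0.0, -1.1, 1.0]
finger_gap: 0.0002
```

```bash
python3 - <<'E'
from h import *
s=snapshot('side');t=snapshot('top');a=s['image'][110:290,220:460][:,:,::-1];b=t['image'][120:330,220:500][:,:,::-1]
st=state();print(st['clock'],st['eef_pos'],st['force'],np.abs(st['joint_velocities']).max())
cv2.imwrite('pics/p4.png',np.hstack([cv2.resize(np.array(x),(400,300)) for x in(a,b)]))
save(t,'t4.png')
# angle from blue mask
im=cv2.cvtColor(np.array(t['image']),cv2.COLOR_RGB2HSV); 
m=(im[...,0]>100)&(im[...,0]<130)&(im[...,1]>150)&(im[...,2]>60); m[320:]=0
v,u=np.nonzero(m);P=np.array([atz(t,x,y,.176)[:2] for x,y in zip(u,v)]);
c=P.mean(0);e=np.linalg.svd(P-c,full_matrices=False)[2][0];print(len(u),c,np.degrees(np.arctan2(e[1],e[0]))%180, 'closed -12.6')
E
```

```text
6.8 [0.24597144 0.44553436 0.27934686] [ 0.46544538 -1.72304302  0.00852183] 0.013701654330863027
1115 [0.57255906 0.09799313] 62.00244139055229 closed -12.6
```

View pics/p4.png

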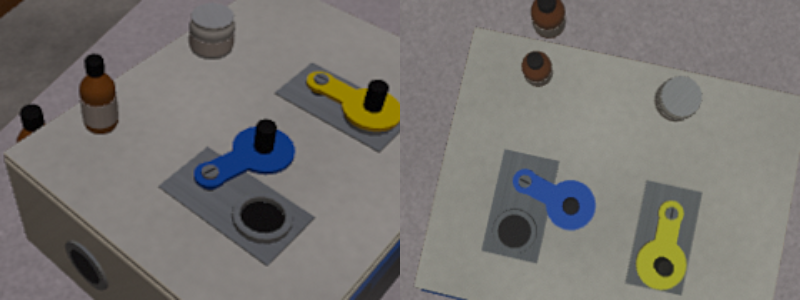

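Both views show the black port fully uncovered and the cover turned about 75° (1.3 rad). Yellow is still closed, the bottle is standing where it was, and the arm is clear.

```bash
python3 -c "
from station import close_job;print(close_job())"
```

```text
the job is handed in; nothing more can be done
None
```

The blue cover is swivelled open and its port is completely uncovered. I pushed the knob around its pivot screw with the closed fingers, then backed off, lifted and moved the arm clear before handing the job in.

- **Blue cover:** the last pictures put it at about 1.3 rad, beyond the 0.83 needed to clear the port and short of the stop at 1.6. The port shows fully open in both views.
- **Yellow cover and bottle:** by eye, the yellow cover is still closed and the small bottle is standing where it was.
- **Limits:** the wrist force read under 2 N each time I checked, and the job took about 6.8 s. The gripper was touching nothing at the end.
- **Disagreements:** no check failed. The bottle network also marked the larger bottle behind the incubator. The blue-cover network gave one false hit on the small bottle, which the picture ruled out.

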